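Stack a work rest for the lamp head

TASK

Make a level rest for the lamp repair: put the notched wooden offcut squarely on the stepped aluminium block, its thick foot on the low step and its tongue over the high step, so that it sits level on both, and let go of it. Then lay the LED lamp head flat, LEDs up, on the middle of the offcut's top and let go. Leave the plain wooden offcut where it lies.

Things in the scene. Friction and masses are not known exactly. Their poses are not given: they have to be found in the camera images.
- step_block: Aluminium scrap, two flat steps, 112 x 90 mm, 0.67 kg. Origin on the bench, under the middle of the upright face between the steps. Low step 20 mm high, x = 0 to -60 mm; high step 35 mm high, from x = 0 to +44 mm; both 36 mm or more to either side in y. Yaw within 0.5 rad: high step away from the robot. Seated, the offcut's x runs along this x, its origin at x = -8, y = 0, z = +20 mm here.
- notched_offcut: Dark wood, 110 g, top at z = 45 mm. Origin: edge where foot meets tongue, mid-width, at underside level. Foot: x = 0 to -48 mm or more, 45 high, 50 wide, parallel; grasp there. Tongue (narrower): x = 0 to +33 mm or more, 40 tapering to 31 wide, its underside 15 mm above the foot's. Balances at x = -16 mm. Starts on its foot, yaw within 0.6 rad (tongue away from robot). Top's middle: x = -10 mm.
- plain_offcut: Bystander: plain dark wooden offcut without notch or tongue, 92 x 46 x 40 mm, 0.09 kg, a rectangle seen from above, one end of the top sawn to a slope. Origin at the centre of its underside. It may lie on either side of the work; to be left alone.
- lamp_head: Grey plastic LED lamp head, a flat tray 130 mm long (x), 54 mm wide (y), 24 mm high (z), 3 rows of 8 LEDs recessed in its top; 0.09 kg. Origin at the centre of its flat underside, z up. Starts LEDs up, yaw within 0.5 rad. Grasp across the width. It may lie in any direction on the offcut.

How it is judged:
On the way:
1. the notched offcut sits level on both steps of the block, let go (x of notched_offcut in the frame of step_block between -0.025 and 0.004 m and y of notched_offcut in the frame of step_block between -0.02 and 0.02 m and z of notched_offcut in the frame of step_block between 0.016 and 0.025 m and angle between the x axis of notched_offcut and the x axis of step_block, either way round below 0.26 rad and angle between notched_offcut's own z axis and vertical below 0.09 rad and linear speed of notched_offcut below 0.02 m/s and angular speed of notched_offcut below 0.2 rad/s and contact force between notched_offcut and the fingers below 0.1 N), for 0.2 s.
At the end, for the whole second after the job is handed in: Offcut level (5 deg) on both steps: origin 16-25 mm above the block's, x -25 to +4 mm, y within 20 mm in the block's frame, turned at most 15 deg. Lamp head LEDs up, level (7 deg), on its top, in the offcut's frame x -35 to +15 mm, y within 22 mm. Both at rest, plain offcut not moved (x of notched_offcut in the frame of step_block between -0.025 and 0.004 m and y of notched_offcut in the frame of step_block between -0.02 and 0.02 m and z of notched_offcut in the frame of step_block between 0.016 and 0.025 m and angle between the x axis of notched_offcut and the x axis of step_block, either way round below 0.26 rad and angle between notched_offcut's own z axis and vertical below 0.09 rad and x of lamp_head in the frame of notched_offcut between -0.035 and 0.015 m and y of lamp_head in the frame of notched_offcut between -0.022 and 0.022 m and z of lamp_head in the frame of notched_offcut between 0.041 and 0.05 m and angle between lamp_head's own z axis and vertical below 0.12 rad and linear speed of each of notched_offcut, lamp_head below 0.02 m/s and angular speed of each of notched_offcut, lamp_head below 0.2 rad/s); the robot touches nothing.
It fails at once if the plain offcut is pushed or carried more than 30 mm from its place (distance of plain_offcut from where it was at the start of the episode above 0.03 m).
It also fails if it takes over 61 s, if anything falls off the work surface, if the arm or the gripper's body presses on something with over 40 N, if the wrist force passes 120 N, or if a joint passes its speed limit or range.

ROBOT

A 7-joint arm with a two-finger parallel gripper is mounted at the origin on the work surface. World frame = base frame: x ahead of the robot, y to its left, z up, the work surface at z = 0. Lengths are in m, angles in rad, forces in N, time in s.
With the tool pointing down it reaches from about 0.4 to 0.85 m from the base axis. Payload 10.4 kg.
Tool frame: the origin (TCP) lies on the centre line of the jaws, within the pads' length; the fingertips stand 11 mm ahead of it and the grasp point (between the pads) lies 8 mm behind it; z points along the fingers, y is the line along which they close (so a half turn about z gives the same grasp; the last joint's range is limited). The gripper opens to 87 mm and grips with 3 to 60 N. Pads are 19 mm wide; open, the fingers measure 117 mm over their backs; the gripper's body (75 mm by 190 mm) begins 51 mm behind the grasp point.
Start: joints at [-1.156, 0.332, -0.065, 1.46, 0.022, 1.35, -0.088], TCP at [0.265, 0.566, 0.234] pointing down, gripper open.
Joint ranges: [-2.6, 2.6], [-0.5, 2.12], [-1.47, 1.34], [0.16, 2.42], [-1.27, 4.41], [0.06, 2.06], [-2.6, 2.6]. Speed limits (rad/s): [2.22, 2.22, 2.79, 2.79, 3.14, 3.14, 3.14].

INTERFACE

Orientations are given as a unit quaternion [x, y, z, w].
In Python, from bench import r gives the robot as it stands.
- The arm moves only by the shell command python3 -m pendant 'ROWS' [OPENING] [FORCE]. ROWS is JSON, a list of rows, each a list of 4 numbers: the shift along the tool's x, y, z in m, then the turn about the tool's z in rad. A call has 1 to 8 rows; each row shifts and turns the commanded pose from where the row before left it, along the tool's axes as they then stand; what a row does not reach is not made up. A row lasts 1/12 s, in which the tool goes at most 41.7 mm and 7.16 degrees, less where a joint would pass 70% of its speed; a pose out of reach is approached as far as the arm can. A call with a gripper value outside its range is refused whole. OPENING is the opening, from 0 (shut) to 1 (fully open), set as the call begins (- or left out, the last holds). The fingers move at their own pace and stop on an object; FORCE is the grip in N (left out, the last holds). Time passes only in rows, so rows that do not move let the fingers close. It gives the time, the measured TCP pose, the force, the opening and the grip force at its end, in the units of the state.
- r.read_state(): the state, without advancing time (a new reading comes with each control period).
- r.camera(name): name is "scene" or "side" or "wrist"; returns a dict with "img" (420x560x3 uint8, red, green, blue), "camera_matrix" (3x3 intrinsics, pixels), "xyz" and "attitude" of the camera in the world. Camera axes: x right, y down, z forward; pixel columns grow to the right and rows downward; lengths in m; the calibration is good to about 2 mm. A picture is of the moment at which its call begins. There is no depth.
- r.close_job(): hands the job in; it is judged then, once.
Trained networks look in the newest picture that a camera, given by its name, has taken for a name from the list of things; names that differ only in an ending like _2 or _b are one class to them, and where a whole thing is asked for, a point or a joint stands for the part that bears it (a point fixed in the world has none). Each returns a list of dicts, best first, with "score" (0 to 1); they miss things now and then, are a little off and sometimes report something else, mostly with a low value. They report only what shows in the picture. A call takes as long as a camera call.
- r.outline_of(thing, camera): "mask" (420x560 bool, what is visible of it) and "bbox" ([centre column, centre row, width, height] in pixels, round what is visible of it).
The state is a dict: "time": time; "joint_positions": joint angles; "joint_vel": joint speeds; "joint_torque": joint torques, N m; "ee_pos": TCP position; "eef_rot": TCP orientation; "ft_force": force on the tool from outside, world axes, zero at the start; "torque": the same for the moment, N m; "width": finger opening in m; "grip_force": force on a finger pad.
Only numpy, scipy, OpenCV 4.12 (cv2) and the standard library are available. Lean on these libraries where they do the work, as an engineer would, in place of code of your own. Each camera call takes 0.05 s, during which the arm holds its last target. There are 200 camera calls.

## Working session

There is one attempt and no reset: what is moved stays moved. The work goes in short steps, Python scripts to look and compute and a shell command to move; the robot and the scene stay as the last step left them, time stands still between calls to the robot, and variables do not carry over. Pictures are saved under pics/ and viewed, at most 10 in all, crops included, and the job is handed in when it is done.

```bash
mkdir -p pics; ls; cat > h.py <<'E'
import numpy as np, cv2
from scipy.spatial.transform import Rotation as R
from bench import r
def cam(n):
    c=r.camera(n); return c
def rot(c):
    a=np.array(c["attitude"],float)
    return a if a.shape==(3,3) else R.from_quat(a).as_matrix()
def back(c,uv,z):
    uv=np.atleast_2d(uv).astype(float); K=np.array(c["camera_matrix"])
    d=(rot(c)@np.linalg.inv(K)@np.c_[uv,np.ones(len(uv))].T).T
    p=np.array(c["xyz"]); return p+d*((z-p[2])/d[:,2])[:,None]
def proj(c,X):
    K=np.array(c["camera_matrix"]); q=(K@rot(c).T@(np.atleast_2d(X)-c["xyz"]).T).T
    return q[:,:2]/q[:,2:]
E
python3 - <<'E'
from h import *
for n in("scene","side","wrist"):
    c=cam(n); cv2.imwrite(f"pics/{n}0.png",c["img"][:,:,::-1]); print(n,c["xyz"],rot(c).round(2).tolist(),np.array(c["camera_matrix"])[0])
    for t in("step_block","notched_offcut","plain_offcut","lamp_head"):
        for o in r.outline_of(t,n)[:2]:
            print(t,round(o["score"],2),np.round(o["bbox"]))
s=r.read_state(); print(s["ee_pos"],s["eef_rot"],s["width"])
a=cv2.imread("pics/scene0.png");b=cv2.imread("pics/side0.png")
cv2.imwrite("pics/both0.png",cv2.resize(np.vstack([a]),None,fx=1.42,fy=1.42))
E
```

```text
pics
scene [1.11585111 0.17916548 0.60705355] [[-0.29, 0.64, -0.71], [0.96, 0.19, -0.22], [-0.0, -0.75, -0.67]] [449.04002258   0.         277.47777417]
step_block 0.61 [224. 227.  63.  57.]
notched_offcut 0.94 [143. 182.  44.  39.]
plain_offcut 0.92 [454. 243.  30.  57.]
lamp_head 0.72 [316. 261.  47.  67.]
side [ 0.31620248 -0.75663223  0.70404151] [[0.97, -0.15, 0.21], [-0.25, -0.61, 0.75], [0.01, -0.78, -0.63]] [460.93522075   0.         280.49559879]
step_block 0.62 [310. 254.  56.  48.]
notched_offcut 0.84 [307. 338.  59.  40.]
notched_offcut 0.65 [239. 158.  38.  22.]
plain_offcut 0.67 [237. 156.  34.  26.]
lamp_head 0.88 [298. 201.  54.  30.]
wrist [0.19563458 0.59923839 0.38522104] [[0.42, 0.87, 0.25], [0.91, -0.41, -0.12], [-0.0, 0.28, -0.96]] [352.69165358   0.         273.55838529]
[0.26497861 0.56606397 0.23359072] [2.17158416e-01 9.76136374e-01 4.64818836e-05 1.87597973e-05] 0.08674797043507883
```

View pics/both0.png

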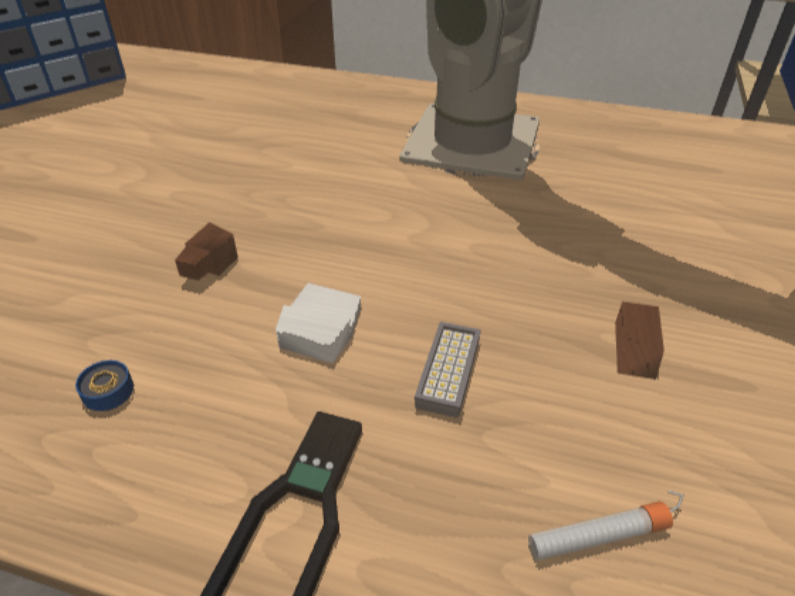

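```bash
python3 - <<'E'
from h import *
c={n:cam(n) for n in("scene","side")}
Z=dict(step_block=.015,notched_offcut=.03,plain_offcut=.02,lamp_head=.012)
for n in c:
  for t in Z:
    o=r.outline_of(t,n)
    if o:
      m=o[0]["mask"]; k=cv2.minAreaRect(np.argwhere(m)[:,::-1].astype(np.float32))
      print(n,t,back(c[n],k[0],Z[t]).round(3))
E
```

```text
scene step_block [[ 0.568 -0.094  0.015]]
scene notched_offcut [[ 0.499 -0.293  0.03 ]]
scene plain_offcut [[0.488 0.314 0.02 ]]
scene lamp_head [[0.596 0.088 0.012]]
side step_block [[ 0.561 -0.093  0.015]]
side notched_offcut [[ 0.491 -0.303  0.03 ]]
side plain_offcut [[0.481 0.312 0.02 ]]
side lamp_head [[0.595 0.093 0.012]]
```

```bash
cat >> h.py <<'E'
from scipy.optimize import minimize
def box(x0,x1,w0,w1,z0,z1): return np.array([[x,s*w/2,z] for x,w in((x0,w0),(x1,w1)) for s in(-1,1) for z in(z0,z1)])
P=dict(step_block=[box(-62,0,90,90,0,20),box(0,50,90,90,0,35)],
 notched_offcut=[box(-52,0,50,50,0,45),box(0,38,40,31,15,45)],
 lamp_head=[box(-65,65,54,54,0,24)], plain_offcut=[box(-46,46,46,46,0,40)])
def world(p,X,z=0):
    c,s=np.cos(p[2]),np.sin(p[2]); X=X/1000; return np.c_[p[0]+c*X[:,0]-s*X[:,1],p[1]+s*X[:,0]+c*X[:,1],X[:,2]+z]
def sil(c,parts,p,z,S=1):
    m=np.zeros((420,560),np.uint8)
    for X in parts:
        q=cv2.convexHull(proj(c,world(p,X,z)).astype(np.float32))
        cv2.fillConvexPoly(m,np.round(q*16).astype(np.int32),255,cv2.LINE_AA,4)
    return m/255.
def fit(t,views,p0,z=0):
    B=lambda m:cv2.GaussianBlur(m.astype(np.float32),(0,0),1.5)
    T=[(c,B(m)) for c,m in views]
    f=lambda p:sum(((B(sil(c,P[t],p,z))-m)**2).sum()/m.sum() for c,m in T)
    best=None
    for y in (p0[2]-.35,p0[2],p0[2]+.35):
        o=minimize(f,[p0[0],p0[1],y],method="Nelder-Mead",options=dict(initial_simplex=np.array([p0[0],p0[1],y])+np.array([[0,0,0],[.015,0,0],[0,.015,0],[0,0,.2]]),xatol=1e-4,fatol=1e-5))
        if best is None or o.fun<best.fun: best=o
    return best
def get(t,c,n):
    o=r.outline_of(t,n); return (c,o[0]["mask"]) if o and o[0]["score"]>.4 else None
E
python3 - <<'E'
from h import *
c={n:cam(n) for n in("scene","side")}
for t,p in dict(step_block=(.565,-.094,0),notched_offcut=(.495,-.298,0),plain_offcut=(.485,.313,0),lamp_head=(.595,.09,0)).items():
    v={n:get(t,c[n],n) for n in c}
    for k in(["scene"],["side"],["scene","side"]):
        o=fit(t,[v[n] for n in k if v[n]],p); print(t,k,o.x.round(4),round(o.fun,3))
E
```

```text
step_block ['scene'] [ 0.5659 -0.0922  0.0704] 0.056
step_block ['side'] [ 0.5644 -0.091  -0.0871] 0.073
step_block ['scene', 'side'] [ 0.5658 -0.0915 -0.0007] 0.14
notched_offcut ['scene'] [ 0.5018 -0.2996 -0.0295] 0.035
notched_offcut ['side'] [ 0.4995 -0.2997 -0.1533] 0.039
notched_offcut ['scene', 'side'] [ 0.5004 -0.2997 -0.1057] 0.086
plain_offcut ['scene'] [0.4846 0.3117 0.0499] 0.012
plain_offcut ['side'] [ 0.4795  0.3127 -0.1098] 0.061
plain_offcut ['scene', 'side'] [0.4826 0.3122 0.0232] 0.099
lamp_head ['scene'] [0.5927 0.0902 0.0215] 0.011
lamp_head ['side'] [0.594  0.0933 0.043 ] 0.029
lamp_head ['scene', 'side'] [0.5931 0.0909 0.0201] 0.048
```

```bash
python3 -m pendant '[[0,0,0,-0.11],[0,0,0,-0.11],[0,0,0,-0.11],[0,0,0,-0.11],[-0.0156,-0.0386,0,0],[-0.0156,-0.0386,0,0],[-0.0156,-0.0386,0,0],[-0.0156,-0.0386,0,0]]' 1
python3 -m pendant '[[-0.0156,-0.0386,0,0],[-0.0156,-0.0386,0,0],[-0.0156,-0.0386,0,0],[-0.0156,-0.0386,0,0],[-0.0156,-0.0386,0,0],[-0.0156,-0.0386,0,0],[-0.0156,-0.0386,0,0],[-0.0156,-0.0386,0,0]]'
python3 -m pendant '[[-0.0156,-0.0386,0,0],[0,0,0,0],[0,0,0,0]]'
cat > w.py <<'E'
from h import *
import sys
G=dict(step_block=(.566,-.092,0),notched_offcut=(.5005,-.2997,-.1),lamp_head=(.593,.091,.02))
def look(tag,names):
    c=cam("wrist"); im=c["img"][:,:,::-1].copy()
    for t in names:
        v=get(t,c,"wrist")
        if not v: print(t,"none"); continue
        o=fit(t,[v],G[t]); print(t,o.x.round(4),round(o.fun,3))
        for X in P[t]:
            q=cv2.convexHull(proj(c,world(o.x,X)).astype(np.float32)); cv2.polylines(im,[q.round().astype(np.int32)],True,(0,0,255),1)
    cv2.imwrite(f"pics/{tag}.png",im)
    s=r.read_state(); print(s["time"],s["ee_pos"].round(4) if hasattr(s["ee_pos"],"round") else s["ee_pos"],R.from_quat(s["eef_rot"]).as_matrix()[:,1].round(3))
if __name__=="__main__": look(sys.argv[1],sys.argv[2:])
E
python3 w.py w1 step_block lamp_head notched_offcut
```

```text
time: 2.42
ee_pos: [0.3281, 0.41, 0.2335]
eef_rot: [-0.001, 1.0, 0.0, -0.0]
ft_force: [1.2, 1.1, 0.3]
width: 0.0867
grip_force: 0.0
time: 3.08
ee_pos: [0.4535, 0.1013, 0.2339]
eef_rot: [-0.001, 1.0, 0.0, 0.0]
ft_force: [1.4, 0.4, 0.3]
width: 0.0868
grip_force: 0.0
time: 3.33
ee_pos: [0.4694, 0.0624, 0.2337]
eef_rot: [0.001, 1.0, 0.0, 0.0]
ft_force: [-0.6, 1.8, -0.6]
width: 0.0867
grip_force: 0.0
step_block [ 0.5665 -0.0954 -0.0607] 0.745
lamp_head [0.5959 0.0911 0.0121] 0.415
notched_offcut none
3.5333 [0.4685 0.0661 0.2335] [-0.005  1.     0.   ]
```

```bash
python3 -m pendant '[[-0.012,-0.039,0,0],[-0.012,-0.039,0,0],[-0.012,-0.039,0,0],[-0.012,-0.039,0,0],[0,0,0,0],[0,0,0,0]]' |head -2
python3 w.py w2 step_block lamp_head notched_offcut
```

```text
time: 4.03
ee_pos: [0.5173, -0.0923, 0.2333]
step_block [ 0.5678 -0.0931 -0.0395] 0.049
lamp_head [ 5.942e-01  9.150e-02 -3.000e-04] 0.264
notched_offcut [ 0.5001 -0.2999 -0.1369] 0.025
4.2333 [ 0.5172 -0.0891  0.2334] [-0.005  1.     0.001]
```

View pics/w2.png

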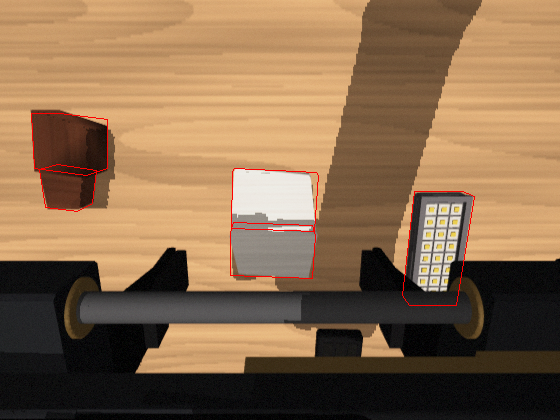

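```bash
python3 -m pendant '[[0.0095,-0.035,0,0],[0.0095,-0.035,0,0],[0.0095,-0.035,0,0],[0.0095,-0.035,0,0],[0.0095,-0.035,0,0.07],[0.0095,-0.035,0,0.07],[0,0,0,0],[0,0,0,0]]' |head -2
python3 w.py w3 step_block notched_offcut
```

```text
time: 4.9
ee_pos: [0.4576, -0.3014, 0.2336]
step_block [ 0.5651 -0.0934 -0.0288] 0.511
notched_offcut [ 0.5012 -0.2996 -0.1168] 0.037
5.05 [ 0.4592 -0.2985  0.2334] [0.134 0.991 0.001]
```

View pics/w3.png

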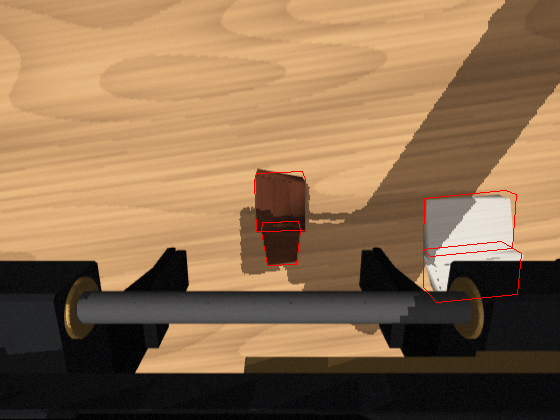

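```bash
python3 -m pendant '[[-0.0217,0.004,0,0],[0,0,0.04,0],[0,0,0.04,0],[0,0,0.04,0],[0,0,0.04,0],[0,0,0.035,0],[0,0,0.018,0],[0,0,0,0]]' 
python3 -m pendant '[[0,0,0,0],[0,0,0,0],[0,0,0,0],[0,0,0,0],[0,0,0,0],[0,0,0,0]]' 0.3 20
```

```text
time: 5.72
ee_pos: [0.4786, -0.2961, 0.0163]
eef_rot: [0.067, 0.998, 0.001, -0.003]
ft_force: [-1.1, 0.2, 0.1]
width: 0.0871
grip_force: 0.0
time: 6.22
ee_pos: [0.4808, -0.2996, 0.0213]
eef_rot: [0.069, 0.998, -0.0, 0.001]
ft_force: [0.7, 0.1, 0.4]
width: 0.055
grip_force: 0.0
```

```bash
python3 -m pendant '[[0,0,0,0],[0,0,0,0],[0,0,0,0],[0,0,0,0]]' 0.3 20
python3 -m pendant '[[0,0,-0.02,0],[0,0,-0.03,0],[0,0,-0.03,0],[0,0,-0.03,0],[0,0,-0.02,0],[0,0,0,0],[0,0,0,0]]'
python3 w.py w4 step_block
```

```text
time: 6.55
ee_pos: [0.4806, -0.2995, 0.021]
eef_rot: [0.069, 0.998, 0.0, 0.0]
ft_force: [-0.5, 2.0, 6.6]
width: 0.0501
grip_force: 20.0
time: 7.13
ee_pos: [0.4807, -0.2998, 0.1511]
eef_rot: [0.069, 0.998, -0.0, 0.001]
ft_force: [-1.0, 0.6, -2.6]
width: 0.0499
grip_force: 20.0
step_block [ 0.5447 -0.0654  1.0887] 0.322
7.2333 [ 0.4797 -0.2991  0.1493] [0.137 0.991 0.001]
```

View pics/w4.png

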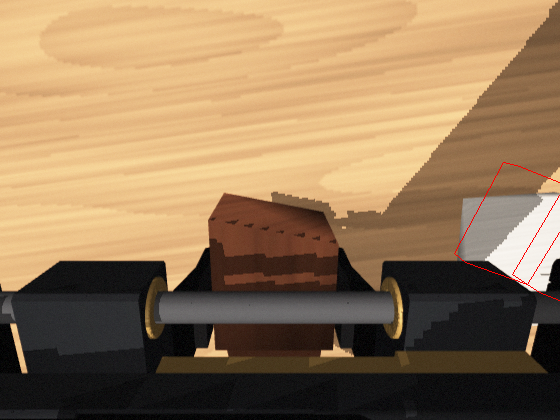

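```bash
python3 -m pendant '[[0,0,0,-0.097],[-0.0082,0.0349,0,0],[-0.0082,0.0349,0,0],[-0.0082,0.0349,0,0],[-0.0082,0.0349,0,0],[-0.0082,0.0349,0,0],[-0.0082,0.0349,0,0],[0,0,0,0]]' 
python3 -m pendant '[[0,0,0.03,0],[0,0,0.025,0],[0,0,0.012,0],[0,0,0,0],[0,0,0,0]]'
cat > chk.py <<'E'
from h import *
import sys
tag=sys.argv[1]; C=[float(v) for v in sys.argv[2:4]]
ims=[]
for n in("scene","side"):
    c=cam(n); u,v=proj(c,[[C[0],C[1],.05]])[0].astype(int)
    ims.append(cv2.resize(c["img"][v-60:v+60,u-65:u+65,::-1],None,fx=3,fy=3,interpolation=cv2.INTER_CUBIC))
cv2.imwrite(f"pics/{tag}.png",np.hstack(ims))
s=r.read_state(); print(s["time"],np.round(s["ee_pos"],4),R.from_quat(s["eef_rot"]).as_matrix()[:,1].round(3),np.round(s["ft_force"],1),s["width"])
E
python3 chk.py c1 .56 -.09
```

```text
time: 7.9
ee_pos: [0.539, -0.0837, 0.1487]
eef_rot: [0.016, 1.0, 0.001, -0.001]
ft_force: [-0.2, 1.4, -1.3]
width: 0.05
grip_force: 20.0
time: 8.32
ee_pos: [0.5374, -0.0928, 0.0831]
eef_rot: [0.021, 1.0, -0.0, -0.001]
ft_force: [0.4, -0.5, -0.7]
width: 0.0499
grip_force: 20.0
8.4167 [ 0.5387 -0.0927  0.0846] [ 0.041  0.999 -0.   ] [ 0.8  1.  -0.1] 0.04966136844328813
```

View pics/c1.png

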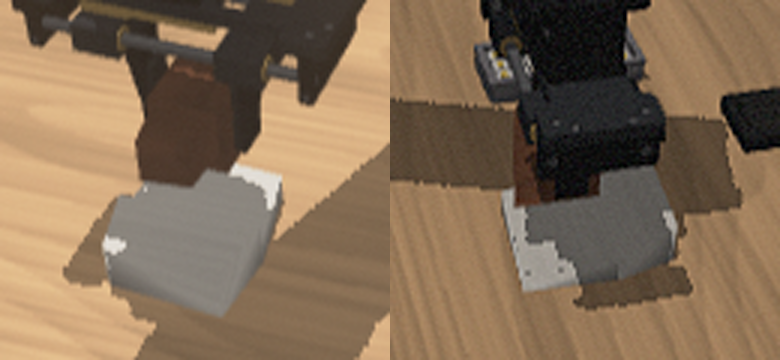

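```bash
python3 -m pendant '[[0,0,0.015,0],[0,0,0.015,0],[0,0,0.006,0],[0,0,0,0],[0,0,0,0]]'
python3 -m pendant '[[0,0,0.003,0],[0,0,0.003,0],[0,0,0,0]]'; python3 chk.py c2 .56 -.09
```

```text
time: 8.83
ee_pos: [0.5384, -0.0925, 0.0484]
eef_rot: [0.02, 1.0, 0.0, 0.0]
ft_force: [-0.5, -0.6, -0.1]
width: 0.0497
grip_force: 20.0
time: 9.08
ee_pos: [0.538, -0.0923, 0.0415]
eef_rot: [0.02, 1.0, 0.0, 0.0]
ft_force: [-0.2, 0.3, -1.5]
width: 0.0499
grip_force: 20.0
9.1833 [ 0.538  -0.0923  0.0417] [0.041 0.999 0.   ] [ 0.9  0.1 -0.4] 0.05000845879824618
```

View pics/c2.png

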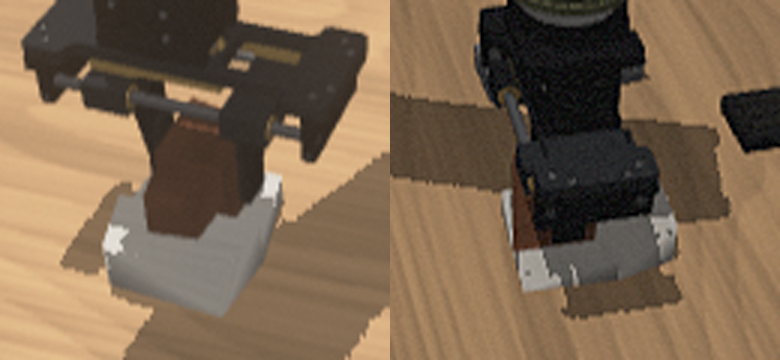

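```bash
python3 -m pendant '[[0,0,0.001,0],[0,0,0,0]]'
python3 -m pendant '[[0,0,0,0],[0,0,0,0],[0,0,0,0],[0,0,0,0],[0,0,0,0],[0,0,0,0]]' 1
python3 -m pendant '[[0,0,-0.02,0],[0,0,-0.035,0],[0,0,-0.04,0],[0,0,-0.04,0],[0.03,0,-0.03,0],[0.03,0,0,0],[0,0,0,0]]' |head -2
cat > v.py <<'E'
from h import *
c={n:cam(n) for n in("scene","side","wrist")}
o=None
for t,p,z in(("notched_offcut",(.558,-.093,-.04),.02),("step_block",(.567,-.093,-.04),0)):
    for n in c:
        v=get(t,c[n],n)
        if v:
            o=fit(t,[v],p,z); print(t,n,o.x.round(4),round(o.fun,3))
im=c["wrist"]["img"][:,:,::-1]; cv2.imwrite("pics/w5.png",im)
s=r.read_state(); print(s["time"],np.round(s["ee_pos"],4))
E
python3 v.py; python3 chk.py c3 .56 -.09
python3 -c "
import cv2,numpy as np
a=cv2.imread('pics/c3.png');b=cv2.imread('pics/w5.png')[0:300,130:430]
cv2.imwrite('pics/d3.png',np.hstack([cv2.resize(a,(520,240)),cv2.resize(b,(240,240))]))"
```

```text
time: 9.35
ee_pos: [0.5383, -0.0923, 0.041]
eef_rot: [0.02, 1.0, 0.0, 0.0]
ft_force: [-1.7, 0.4, 3.9]
width: 0.0498
grip_force: 20.0
time: 9.85
ee_pos: [0.538, -0.0923, 0.0405]
eef_rot: [0.02, 1.0, 0.0, 0.0]
ft_force: [0.3, -0.1, 0.3]
width: 0.0813
grip_force: 0.0
time: 10.43
ee_pos: [0.4756, -0.0906, 0.2065]
notched_offcut scene [ 0.5574 -0.093  -0.0158] 0.013
notched_offcut side [ 0.5583 -0.0934 -0.1132] 0.032
notched_offcut wrist [ 0.5571 -0.0932 -0.042 ] 0.305
step_block scene [ 0.5672 -0.092   0.1246] 0.649
step_block side [ 0.5652 -0.0974 -0.1435] 0.964
step_block wrist [ 0.5652 -0.0928  0.0057] 2.449
10.8833 [ 0.4788 -0.09    0.2045]
10.9833 [ 0.4787 -0.09    0.2047] [ 0.041  0.999 -0.   ] [-0.5 -0.2 -0.3] 0.08709113214056916
```

View pics/d3.png

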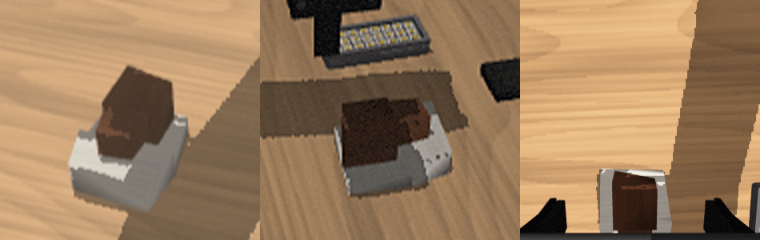

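```bash
python3 -m pendant '[[0,0,0,-0.055],[-0.0146,0.0356,0,0],[-0.0146,0.0356,0,0],[-0.0146,0.0356,0,0],[-0.0146,0.0356,0,0],[-0.0146,0.0356,0,0],[0,0,0,0],[0,0,0,0]]'|head -2
python3 w.py w6 lamp_head
```

```text
time: 11.65
ee_pos: [0.5492, 0.0916, 0.2042]
lamp_head [0.5937 0.091  0.0025] 0.017
11.75 [0.549  0.0882 0.2047] [-0.013  1.    -0.001]
```

View pics/w6.png

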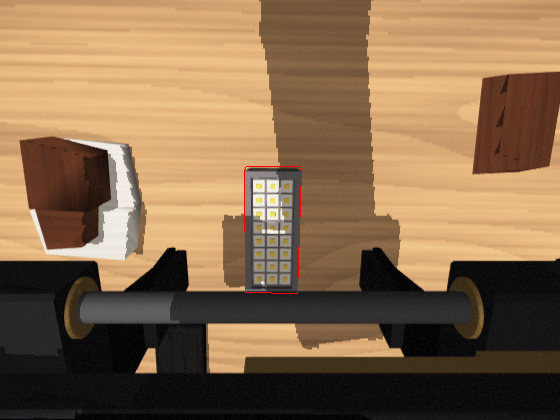

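```bash
python3 -m pendant '[[-0.022,0,0.03,0.01],[-0.0227,0.0015,0.03,0],[0,0,0.04,0],[0,0,0.04,0],[0,0,0.03,0],[0,0,0.0145,0],[0,0,0,0],[0,0,0,0]]'|head -4
python3 -m pendant '[[0,0,0.005,0],[0,0,0,0],[0,0,0,0],[0,0,0,0],[0,0,0,0],[0,0,0,0],[0,0,0,0],[0,0,0,0]]' 0.3 20
```

```text
time: 12.42
ee_pos: [0.5936, 0.0895, 0.0207]
eef_rot: [-0.001, 1.0, -0.0, -0.0]
ft_force: [0.4, -0.0, 1.3]
time: 13.08
ee_pos: [0.5939, 0.0911, 0.0159]
eef_rot: [-0.002, 1.0, 0.0, 0.0]
ft_force: [-1.5, -0.3, 4.0]
width: 0.054
grip_force: 20.0
```

```bash
python3 -m pendant '[[0,0,-0.02,0],[0,0,-0.04,0],[0,0,-0.04,0],[0,0,-0.03,0],[0.0093,-0.0368,0,0],[0.0093,-0.0368,0,0],[0.0093,-0.0368,0,0],[0.0093,-0.0368,0,0]]'
python3 -m pendant '[[0.0093,-0.0368,0,0],[0,0,0,0],[0,0,0.03,0],[0,0,0.022,0],[0,0,0,0],[0,0,0,0]]'; python3 chk.py c4 .56 -.09
```

```text
time: 13.75
ee_pos: [0.5563, -0.0578, 0.1455]
eef_rot: [-0.002, 1.0, 0.0, 0.0]
ft_force: [1.3, -1.8, -0.7]
width: 0.0539
grip_force: 20.0
time: 14.25
ee_pos: [0.5472, -0.093, 0.0929]
eef_rot: [-0.002, 1.0, -0.0, -0.001]
ft_force: [0.2, -0.6, -0.2]
width: 0.0538
grip_force: 20.0
14.35 [ 0.5487 -0.0932  0.0948] [-0.004  1.    -0.   ] [-0.  -0.4 -0.4] 0.05375100092395668
```

View pics/c4.png

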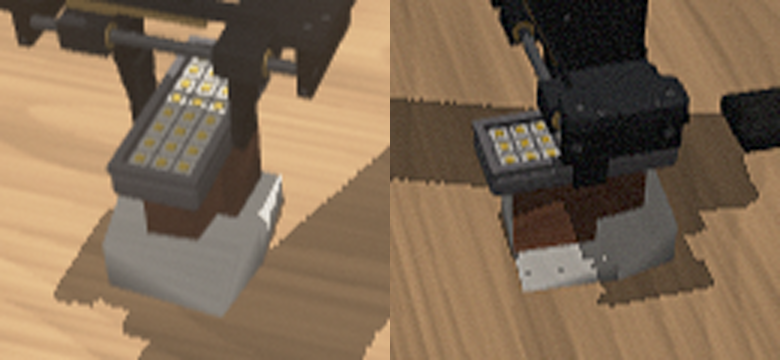

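The lamp head is held level over the offcut (left crop around (180,140), right crop around (560,160)), ready to lower.

```bash
python3 -m pendant '[[0,0,0.007,0],[0,0,0.004,0],[0,0,0,0],[0,0,0,0]]'
python3 -m pendant '[[0,0,0.001,0],[0,0,0.001,0],[0,0,0,0]]'
```

```text
time: 14.68
ee_pos: [0.548, -0.0931, 0.0825]
eef_rot: [-0.002, 1.0, 0.0, -0.0]
ft_force: [0.6, -0.0, 0.2]
width: 0.0539
grip_force: 20.0
time: 14.93
ee_pos: [0.5482, -0.0932, 0.0809]
eef_rot: [-0.002, 1.0, 0.0, 0.0]
ft_force: [-1.7, 1.2, 3.4]
width: 0.0539
grip_force: 20.0
```

```bash
python3 -m pendant '[[0,0,0,0],[0,0,0,0],[0,0,0,0],[0,0,0,0],[0,0,0,0],[0,0,0,0],[0,0,0,0]]' 1
python3 -m pendant '[[0,0,-0.01,0],[0,0,-0.03,0],[0,0,-0.04,0],[0,0,-0.04,0],[0,0,-0.03,0],[0.03,0,0,0],[0.03,0,0,0],[0,0,0,0]]' | head -2
python3 chk.py c5 .56 -.09
python3 - <<'E'
from h import *
for n in("scene","side"):
    c=cam(n)
    for t,p,z in(("lamp_head",(.548,-.093,0),.065),("notched_offcut",(.558,-.093,-.04),.02)):
        v=get(t,c,n)
        if v: o=fit(t,[v],p,z); print(n,t,o.x.round(4),round(o.fun,3))
E
```

```text
time: 15.52
ee_pos: [0.548, -0.0932, 0.0805]
eef_rot: [-0.002, 1.0, 0.0, 0.0]
ft_force: [-0.1, 0.5, -0.2]
width: 0.0861
grip_force: 0.0
time: 16.18
ee_pos: [0.4843, -0.0945, 0.2315]
16.2833 [ 0.4876 -0.0935  0.2316] [-0.004  1.     0.001] [0.3 0.7 0.4] 0.08680081231191508
scene lamp_head [ 0.5468 -0.0942  0.0295] 0.022
scene notched_offcut [ 0.534  -0.0784  0.3844] 2.567
side lamp_head [ 0.5464 -0.0915 -0.003 ] 0.013
side notched_offcut [ 0.5524 -0.1084 -0.2937] 1.154
```

View pics/c5.png

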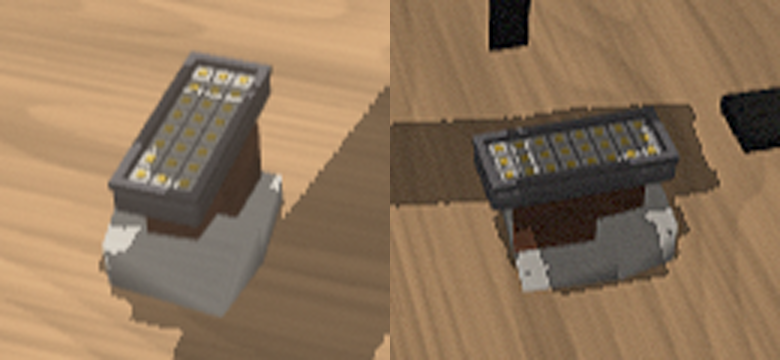

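The lamp head lies flat on the offcut, LEDs up. It fits at the intended pose and the robot is clear of it.

```bash
python3 -c "
from bench import r; print(r.close_job())"
```

```text
the job is handed in; nothing more can be done
None
```

The job is handed in after about 16 s of robot time: by camera, the notched offcut sits level on both steps and the lamp head lies flat, LEDs up, within about 3 mm of the middle of its top; the plain offcut was not touched, and the hand-in returned no verdict.

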